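Find the socket that fits the tie-rod nut of a model tower

ROBOT

A 7-joint arm with a two-finger parallel gripper is mounted at the origin on the work surface. World frame = base frame: x ahead of the robot, y to its left, z up, the work surface at z = 0. Lengths are in m, angles in rad, forces in N, time in s.
With the tool pointing down it reaches from about 0.4 to 0.85 m from the base axis. Payload 4.5 kg.
Tool frame: the origin (TCP) lies midway between the tips of the shut fingers; the grasp point (between the pads) lies 19 mm behind it; y points along the fingers, z is the direction in which the jaws open and shut, and the axes are right-handed (so a half turn about y gives the same grasp; the last joint's range is limited). The gripper opens to 88 mm and grips with 3 to 60 N. Pads are 18 mm wide; open, the fingers measure 123 mm over their backs; the gripper's body (75 mm by 187 mm) begins 45 mm behind the grasp point.
Start: joints at [-1.171, 0.689, -0.195, 1.565, 0.157, 0.902, -0.215], TCP at [0.224, 0.584, 0.239] pointing down, gripper open.
Joint ranges: [-3.01, 3.01], [-0.46, 2.08], [-1.47, 1.51], [0.13, 2.56], [-1, 4.14], [0.04, 2.09], [-2.66, 2.66]. Speed limits (rad/s): [2.57, 2.57, 3.14, 3.14, 3.14, 3.14, 3.14].

INTERFACE

Orientations are given as a unit quaternion [x, y, z, w].
In Python, from plant import r, snapshot, get_calibration, job, boxes_of gives the robot as it stands. The module is installed in compiled form; this text tells all that it offers.
- The arm moves only by the shell command python3 -m handwheel 'ROWS' [OPENING] [FORCE]. ROWS is JSON, a list that holds one entry, the list of rows, each a list of 6 numbers: the shift along the tool's x, y, z as a fraction of full scale, then the turn, a rotation vector about the tool's x, y, z as a fraction of full scale. In form: [[[x, y, z, wx, wy, wz], ...]]. A call has 1 to 12 rows; each row is the pose to reach, as a shift and turn from the pose commanded when the call began, along the tool's axes at that moment, turning the shorter way round; what a row does not reach only later rows make up. Full scale, the value 1, is 100 cm for a shift and 180 degrees for a turn. A row lasts 1/12 s, in which the tool goes at most 41.7 mm and 7.16 degrees, less where a joint would pass 70% of its speed; a pose out of reach is approached as far as the arm can. A call with a number of a shift or a turn outside -1 to 1 is refused whole. A call with a gripper value outside its range is refused whole. OPENING is the opening, from -1 (shut) to 1 (fully open), set as the call begins (- or left out, the last holds). The fingers move at their own pace and stop on an object; FORCE is the grip in N (left out, the last holds). Time passes only in rows, so rows that repeat a pose let the fingers close. It gives the time, the measured TCP pose, the force and the opening at its end, in the units of the state.
- r.get_state(): the state, without advancing time (a new reading comes with each control period).
- snapshot(name): name is "side" or "top" or "wrist"; returns the picture (420x560x3 uint8, red, green, blue); there is no depth.
- get_calibration(name): a dict with "fx", "fy", "cx", "cy" (pixels), "T" (4x4, takes a point from camera to world coordinates). Camera axes: x right, y down, z forward; pixel columns grow to the right and rows downward; lengths in m; the calibration is good to about 2 mm. A picture is of the moment at which its call begins: read the wrist's pose just before it. get_calibration takes no time and is no camera call; for the wrist camera it gives the pose at the moment of the call.
- job.finish_job(): hands the job in, once; it reports no verdict.
Trained networks look in the newest picture that a camera, given by its name, has taken for a name from the list of things; names that differ only in an ending like _2 or _b are one class to them, and where a whole thing is asked for, a point or a joint stands for the part that bears it (a point fixed in the world has none). Each returns a list of dicts, best first, with "confidence" (0 to 1); they miss things now and then, are a little off and sometimes report something else, mostly with a low value. They report only what shows in the picture. A call takes as long as a camera call. They do not tell look-alikes from the thing itself.
- boxes_of(thing, camera): "bbox" ([left, top, right, bottom] in pixels, round what is visible of it).
The state is a dict: "clock": time; "q": joint angles; "qd": joint speeds; "joint_torque": joint torques, N m; "tool_pos": TCP position; "eef_rot": TCP orientation; "contact_force": force on the tool from outside, world axes, zero at the start; "moment": the same for the moment, N m; "opening": opening from 0.0 (shut) to 1.0 (fully open).
Only numpy, scipy, OpenCV 4.12 (cv2) and the standard library are available. Lean on these libraries where they do the work, as an engineer would, in place of code of your own. Each camera call takes 0.05 s, during which the arm holds its last target. There are 200 camera calls.

TASK

One of the three look-alike sockets fits the domed hex nut on top of the plaster tower stump: try them on until you find it, and stand any that do not fit back upright on the bench. Finish holding the right one in the gripper by its square adapter, pushed fully down over that nut and resting on its collar, and do not let go. Leave the bowl, the pot and the spatula where they are.

Things in the scene. Friction and masses are not known exactly. Their poses are not given: they have to be found in the camera images.
- socket_a: loose steel socket, one of three alike outside: barrel 42 mm dia, 44 mm tall, standing open end down; on top a 16 mm square adapter, 30 mm tall (44 to 74 mm up), to grip across its flats. Origin: centre of underside; x, y square to adapter flats. Hex opening below, 34 mm deep, two flats square to x; 17.5, 23.5 or 29.5 mm across flats (each once), unmarked. 0.22-0.35 kg
- socket_b: loose steel socket, one of three alike outside: barrel 42 mm dia, 44 mm tall, standing open end down; on top a 16 mm square adapter, 30 mm tall (44 to 74 mm up), to grip across its flats. Origin: centre of underside; x, y square to adapter flats. Hex opening below, 34 mm deep, two flats square to x; 17.5, 23.5 or 29.5 mm across flats (each once), unmarked. 0.22-0.35 kg
- socket_c: loose steel socket, one of three alike outside: barrel 42 mm dia, 44 mm tall, standing open end down; on top a 16 mm square adapter, 30 mm tall (44 to 74 mm up), to grip across its flats. Origin: centre of underside; x, y square to adapter flats. Hex opening below, 34 mm deep, two flats square to x; 17.5, 23.5 or 29.5 mm across flats (each once), unmarked. 0.22-0.35 kg
- nut_16: fixed domed hex nut, 16 mm across flats, hexagon 14 mm high, dome to 24 mm above origin, on a round collar 20.4 mm dia, 8 mm high. Origin: centre of collar's upper face (58 mm above bench), where a fitting socket's rim rests; z up, x square to two flats. Does not turn. Stands on the tower or on the wooden block
- nut_22: fixed domed hex nut, 22 mm across flats, hexagon 14 mm high, dome to 24 mm above origin, on a round collar 26.4 mm dia, 8 mm high. Origin: centre of collar's upper face (58 mm above bench), where a fitting socket's rim rests; z up, x square to two flats. Does not turn. Stands on the tower or on the wooden block
- nut_28: fixed domed hex nut, 28 mm across flats, hexagon 14 mm high, dome to 24 mm above origin, on a round collar 36 mm dia, 8 mm high. Origin: centre of collar's upper face (58 mm above bench), where a fitting socket's rim rests; z up, x square to two flats. Does not turn. Stands on the tower or on the wooden block
- tower_top (a point): centre of the top face (50 mm up) of the fixed plaster tower stump: drum 84 mm dia on a 110 mm square foot 12 mm thick. One of the nuts stands here, centred. A socket too small stops on the nut's dome, 14 mm or more too high; one too large drops round the collar too, 8 mm too low; the fitting one (1.5 mm wider than the nut) stops on the collar
- spares: fixed wooden block 150 (x) x 70 (y) x 50 mm high with the two other nuts on top, 40 mm either side of its centre along x; not part of the job. Origin: centre of its underside
- bowl: terracotta bowl, rim 110 mm across, 60 mm high, bystander; origin at the centre of its underside
- pot: black plastic pot, 84 mm across, 75 mm high, bystander; origin at the centre of its underside
- spatula: spatula with red handle, 190 mm long, lying flat, bystander; lies along its x axis
Things that resemble listed ones, but are neither listed nor needed, are in the scene too. What is shaped like the socket_b but orange is not meant.

How it is judged:
By the outcome, as a careful person would: the job done as asked, in the order asked, and still so for the second after the job is handed in, while the arm keeps its last pose, push and grip.
It also fails if it takes over 72 s, if anything falls off the work surface, if the arm or the gripper's body presses on something with over 40 N, if the wrist force passes 120 N, or if a joint passes its speed limit or range.

## Working session

There is one attempt and no reset: what is moved stays moved. The work goes in short steps, Python scripts to look and compute and a shell command to move; the robot and the scene stay as the last step left them, time stands still between calls to the robot, and variables do not carry over. Pictures are saved under pics/ and viewed, about 8 in all and at most 12, crops included, and the job is handed in when it is done.

```bash
mkdir -p pics; cat > h.py <<'E'
import numpy as np, cv2
from plant import r, snapshot, get_calibration, job, boxes_of
from scipy.spatial.transform import Rotation as R
def pix2w(cal,u,v,z):
    T=np.array(cal["T"]); d=T[:3,:3]@np.array([(u-cal["cx"])/cal["fx"],(v-cal["cy"])/cal["fy"],1.]); o=T[:3,3]
    return o+d*(z-o[2])/d[2]
def w2pix(cal,p):
    T=np.array(cal["T"]); c=T[:3,:3].T@(np.array(p)-T[:3,3]); return np.array([cal["fx"]*c[0]/c[2]+cal["cx"],cal["fy"]*c[1]/c[2]+cal["cy"]])
def save(n,im): cv2.imwrite("pics/"+n,im[:,:,::-1])
E
python3 - <<'E'
from h import *
s=r.get_state(); print(s["clock"],s["tool_pos"],s["eef_rot"],s["opening"]); print(R.from_quat(s["eef_rot"]).as_matrix().round(3))
for n in ["top","side"]:
    im=snapshot(n); save(n+"0.png",im); c=get_calibration(n); print(n,c["fx"],np.array(c["T"]).round(3).tolist())
    for t in ["socket_a","nut_16","tower_top","spares"]:
        print(t,[(np.round(b["bbox"]).astype(int).tolist(),round(b["confidence"],2)) for b in boxes_of(t,n)])
E
```

```text
0.0 [0.22338362 0.58304233 0.23792522] [ 0.69595892 -0.12863051  0.12850045 -0.69468195] 1.0012419274208693
[[ 0.934 -0.001  0.358]
 [-0.358 -0.002  0.934]
 [ 0.    -1.    -0.002]]
top 387.2511254698915 [[-0.024, -0.984, 0.175, 0.446], [-1.0, 0.024, -0.003, 0.016], [-0.002, -0.175, -0.985, 1.005], [0.0, 0.0, 0.0, 1.0]]
socket_a [([330, 264, 350, 280], 0.83), ([370, 203, 395, 225], 0.79), ([354, 154, 374, 174], 0.69), ([410, 257, 430, 272], 0.51)]
nut_16 [([144, 252, 159, 256], 0.63), ([144, 215, 162, 227], 0.58), ([258, 244, 268, 257], 0.46)]
tower_top [([244, 228, 290, 273], 0.59), ([333, 263, 351, 281], 0.49)]
spares [([138, 206, 174, 270], 0.71), ([412, 256, 428, 271], 0.52)]
side 395.29710908218465 [[-0.999, -0.02, 0.031, 0.557], [-0.036, 0.697, -0.716, 0.71], [-0.007, -0.717, -0.697, 0.741], [0.0, 0.0, 0.0, 1.0]]
socket_a [([319, 176, 337, 208], 0.81), ([222, 160, 236, 186], 0.79), ([274, 154, 288, 177], 0.67), ([312, 140, 327, 163], 0.52)]
nut_16 [([261, 332, 277, 352], 0.7), ([306, 223, 317, 241], 0.52), ([306, 338, 319, 348], 0.48), ([280, 224, 338, 271], 0.24)]
tower_top [([282, 225, 338, 273], 0.88), ([251, 326, 331, 378], 0.19)]
spares [([254, 325, 333, 372], 0.82)]
```

View pics/top0.png

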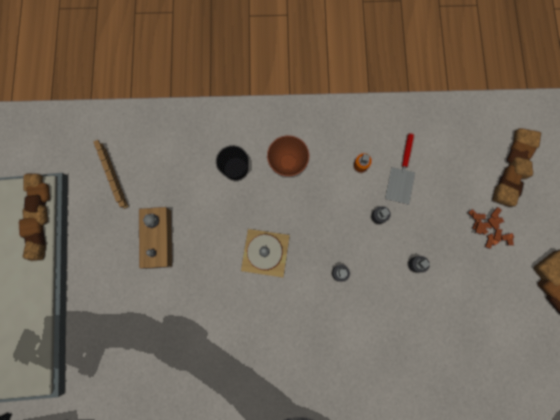

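View pics/side0.png

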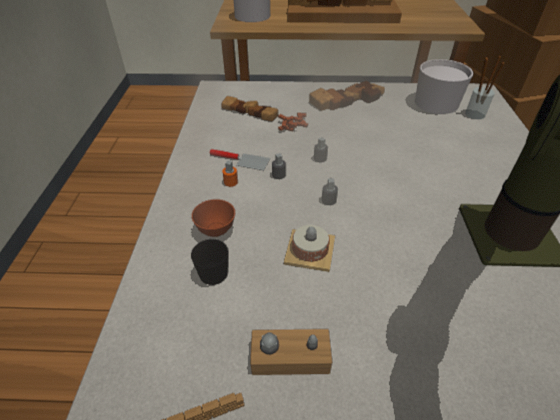

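The look-alikes in the top picture are the grey sockets at (341,272), (381,214) and (419,264). The orange one at (363,161) is the decoy, so I exclude it. The tower nut is at (265,252), and the spares are at (151,220), which is large, and (152,252), which is small. That makes the tower nut probably the middle size.

```bash
python3 - <<'E'
from h import *
ct,cs=get_calibration("top"),get_calibration("side"); cw=get_calibration("wrist")
from scipy.optimize import least_squares
def tri(a,b):
    f=lambda p: np.r_[w2pix(ct,p)-a,w2pix(cs,p)-b]
    s=least_squares(f,[.5,0,.05]); return s.x.round(4),np.abs(s.fun).max().round(1)
c=lambda b:np.array([(b[0]+b[2])/2,(b[1]+b[3])/2])
# box centre ~ z .037 center
print("A",tri(c([330,264,350,280]),c([319,176,337,208])),"B",tri(c([370,203,395,225]),c([274,154,288,177])),"C",tri(c([410,257,430,272]),c([312,140,327,163])))
print("nut",tri(c([258,244,268,257]),c([306,223,317,241])))
for u,v in [(341,272),(381,214),(419,264)]: print(pix2w(ct,u,v,.04).round(3))
print("nut",pix2w(ct,264,252,.07).round(3),"tower",pix2w(ct,265,252,.05).round(3))
s=r.get_state(); M=R.from_quat(s["eef_rot"]).as_matrix(); T=np.array(cw["T"])
print("cam in tool",(M.T@(T[:3,3]-s["tool_pos"])).round(3),(M.T@T[:3,:3]).round(3),cw["fx"])
a=snapshot("top"); k=cv2.resize(a[190:290,230:440],None,fx=3.8,fy=3.8,interpolation=cv2.INTER_CUBIC)
save("crop1.png",k)
E
```

```text
A (array([ 0.458 , -0.1154,  0.0322]), np.float64(0.3)) B (array([ 0.5961, -0.2291,  0.0355]), np.float64(1.6)) C (array([ 0.4723, -0.3182,  0.0236]), np.float64(0.6))
nut (array([0.5112, 0.0727, 0.0704]), np.float64(0.5))
[ 0.457 -0.117  0.04 ]
[ 0.599 -0.225  0.04 ]
[ 0.472 -0.31   0.04 ]
nut [0.509 0.07  0.07 ] tower [0.51  0.069 0.05 ]
cam in tool [-0.066 -0.146  0.001] [[ 0.001  0.966  0.257]
 [-0.001 -0.257  0.966]
 [ 1.    -0.001  0.001]] 290.0373035914838
```

View pics/crop1.png

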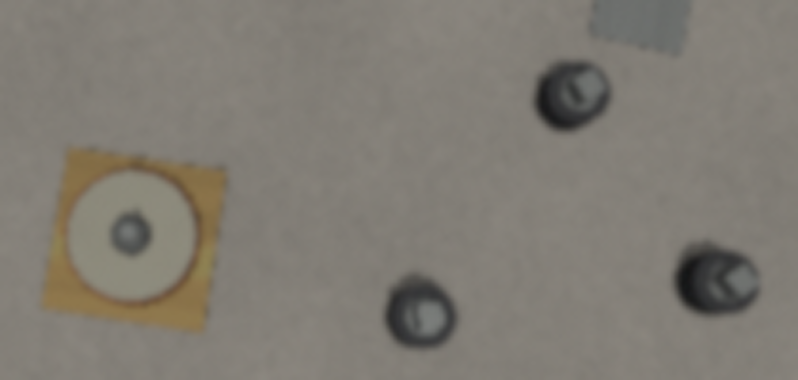

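The zoomed crop shows three steel sockets: A at (421,313), B at (571,93) and C at (717,280). None of them is orange, and the tower nut is at (131,233). I'll go above the tower first.

```bash
python3 -m handwheel '[[[0.45,0,-0.375,0,0,0],[0.45,0,-0.375,0,0,0],[0.45,0,-0.375,0,0,0],[0.45,0,-0.375,0,0,0],[0.45,0,-0.375,0,0,0],[0.45,0,-0.375,0,0,0],[0.45,0,-0.375,0,0,0],[0.45,0,-0.375,0,0,0],[0.45,0,-0.375,0,0,0],[0.45,0,-0.375,0,0,0],[0.45,0,-0.375,0,0,0],[0.45,0,-0.375,0,0,0]]]'
```

```text
clock: 1.55
tool_pos: [0.4686, 0.1455, 0.239]
eef_rot: [-0.695, 0.128, -0.129, 0.695]
contact_force: [1.4, -0.8, 0.7]
opening: 1.001
```

```bash
python3 -m handwheel '[[[0.066,0.04,-0.056,0,0,0],[0.066,0.04,-0.056,0,0,0],[0.066,0.04,-0.056,0,0,0],[0.066,0.04,-0.056,0,0,0],[0.066,0.04,-0.056,0,0,0]]]'
python3 - <<'E'
from h import *
cw=get_calibration("wrist"); im=snapshot("wrist"); s=r.get_state(); print(s["tool_pos"],s["qd"])
p=w2pix(cw,[.511,.071,.07]); print("pred nut",p)
for t in ["nut_22","tower_top"]: print(t,[(np.round(b["bbox"]).tolist(),round(b["confidence"],2)) for b in boxes_of(t,"wrist")])
x,y=p.astype(int); np.save("w1.npy",im)
x0,y0=max(0,x-100),max(0,y-75); print(x0,y0)
save("w1.png",cv2.resize(im[y0:y0+150,x0:x0+200],None,fx=4,fy=4,interpolation=cv2.INTER_CUBIC))
E
```

```text
clock: 1.97
tool_pos: [0.5091, 0.0721, 0.1987]
eef_rot: [-0.695, 0.129, -0.129, 0.696]
contact_force: [-0.3, 0.4, 0.5]
opening: 0.997
[0.50897534 0.07354804 0.19916475] [-0.02421954 -0.01387519 -0.01300043  0.00087588  0.00269451 -0.00070914
  0.00312333]
pred nut [279.60867812 205.93614413]
nut_22 [([542.0, 94.0, 558.0, 116.0], 0.87), ([269.0, 188.0, 295.0, 218.0], 0.85), ([549.0, 167.0, 560.0, 198.0], 0.52)]
tower_top [([223.0, 138.0, 334.0, 244.0], 0.57)]
179 130
```

View pics/w1.png

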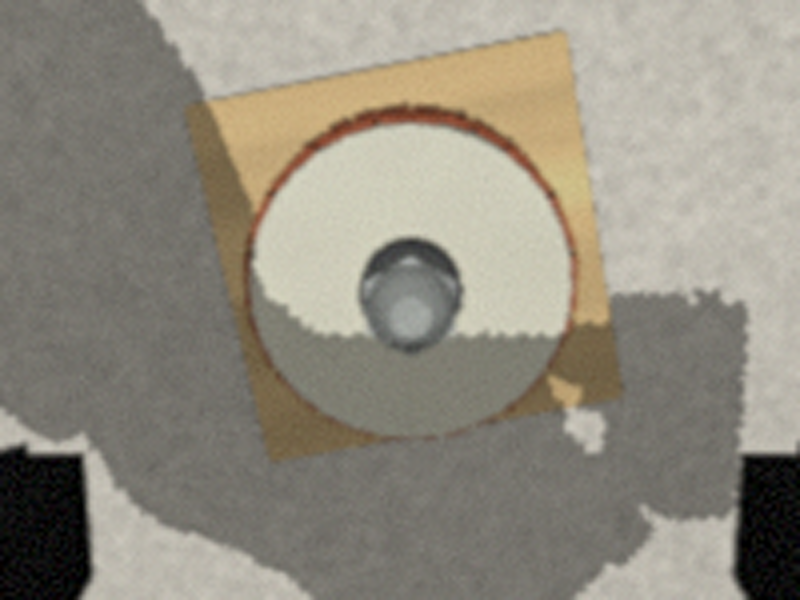

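The picture shows the tower drum centred at about (411,279) in the crop. The collar is about 100 crop px wide against 325 for the 84 mm drum, so about 26 mm, which means nut_22. I'm going closer to read the nut's yaw.

```bash
python3 -m handwheel '[[[0,0.09,0,0,0,0],[0,0.09,0,0,0,0],[0,0.09,0,0,0,0],[0,0.09,0,0,0,0],[0,0.09,0,0,0,0]]]'
python3 - <<'E'
from h import *
c=get_calibration("wrist"); im=snapshot("wrist"); s=r.get_state(); print(s["tool_pos"])
p=w2pix(c,[.511,.071,.065]); print("pred nut",p); np.save("w2.npy",im); import pickle; pickle.dump((c,s),open("w2.pkl","wb"))
x,y=p.astype(int); x0,y0=x-50,max(0,y-37); print(x0,y0)
k=im[y0:y0+75,x0:x0+100].astype(float); k=np.clip((k/255)**.6*255,0,255).astype(np.uint8)
save("w2.png",cv2.resize(k,None,fx=8,fy=8,interpolation=cv2.INTER_CUBIC))
E
```

```text
clock: 2.53
tool_pos: [0.5096, 0.0728, 0.1099]
eef_rot: [-0.695, 0.128, -0.128, 0.696]
contact_force: [0.8, -0.3, 0.5]
opening: 0.998
[0.51036904 0.07256296 0.11058896]
pred nut [277.8004615  234.44230482]
227 197
```

View pics/w2.png

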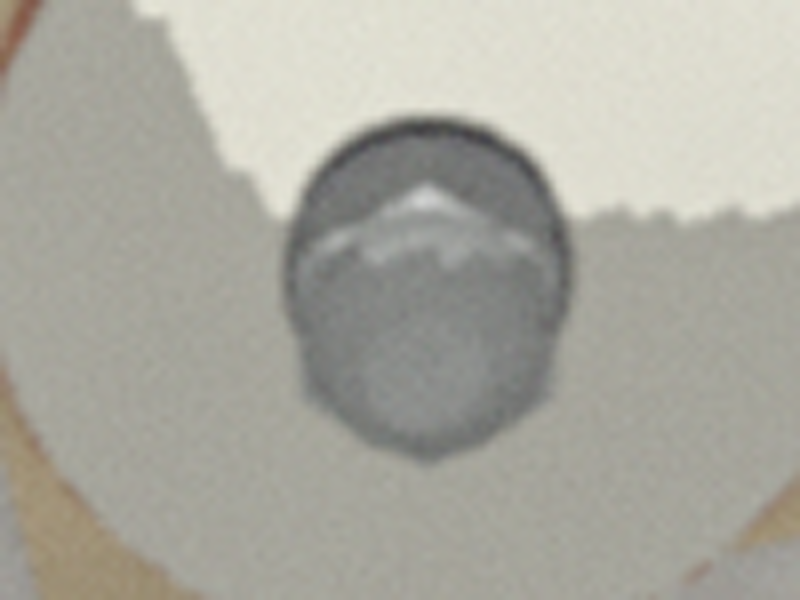

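The close view shows the hexagon's top corners at crop (428,185), (430,462), (303,385) and (550,395), with the dome in the middle. I'll turn these into a centre and yaw.

```bash
python3 - <<'E'
from h import *
import pickle
c,s=pickle.load(open("w2.pkl","rb")); M=R.from_quat(s["eef_rot"]).as_matrix()
f=lambda x,y,z: pix2w(c,227+(x+.5)/8-.5,197+(y+.5)/8-.5,z)
P=np.array([f(x,y,.072) for x,y in [(428,185),(553,247),(550,393),(430,462),(305,387),(301,250)]])
ctr=P.mean(0); print(ctr.round(4),(np.linalg.norm(P[:,:2]-ctr[:2],axis=1)*1e3).round(1))
a=np.degrees(np.arctan2(*(P-ctr)[:,1::-1].T)); print(a.round(1),"vertex yaw mod60",(a%60).round(1))
L,Rr,T=f(283,270,.058),f(572,270,.058),f(428,117,.058); print("collar", L,Rr,np.linalg.norm(L-Rr),"top",T, T-ctr)
print("tool x yaw",np.degrees(np.arctan2(M[1,0],M[0,0])))
# drum in w1 left/right/top/bottom unknown cal; side check
E
```

```text
[0.5108 0.0728 0.072 ] [12.  12.3 12.1 12.7 11.9 12.3]
[ 159.   101.4   37.4  -20.1  -81.6 -141.9] vertex yaw mod60 [39.  41.4 37.4 39.9 38.4 38.1]
collar [0.50630399 0.06051649 0.058     ] [0.51556454 0.08475065 0.058     ] 0.02594324671708369 top [0.49767057 0.07776256 0.058     ] [-0.01312488  0.0049829  -0.014     ]
tool x yaw -20.89323514658746
```

```bash
python3 -m handwheel '[[[0.019,-0.05,-0.195,0,0,0],[0.019,-0.05,-0.195,0,0,0],[0.019,-0.05,-0.195,0,0,0],[0.019,-0.05,-0.195,0,0,0],[0.019,-0.05,-0.195,0,0,0],[0.019,-0.05,-0.195,0,0,0],[0.019,-0.05,-0.195,0,0,0]]]'
python3 - <<'E'
from h import *
c=get_calibration("wrist"); im=snapshot("wrist"); s=r.get_state(); print(s["tool_pos"])
p=w2pix(c,[.458,-.116,.06]); print("pred",p,w2pix(c,s["tool_pos"]-np.array([0,0,.1]))); import pickle; pickle.dump((c,s,im),open("w3.pkl","wb"))
x,y=p.astype(int); x0,y0=x-64,max(0,y-48); print(x0,y0)
k=im[y0:y0+96,x0:x0+128]; k=np.clip((k/255)**.6*255,0,255).astype(np.uint8)
save("w3.png",cv2.resize(k,None,fx=6,fy=6,interpolation=cv2.INTER_CUBIC))
E
```

```text
clock: 3.17
tool_pos: [0.4581, -0.1203, 0.1613]
eef_rot: [0.695, -0.129, 0.133, -0.695]
contact_force: [0.8, 0.8, 0.1]
opening: 0.996
[ 0.45861314 -0.11794371  0.16076893]
pred [284.46670661 208.54369569] [282.66416502 210.17437006]
220 160
```

View pics/w3.png

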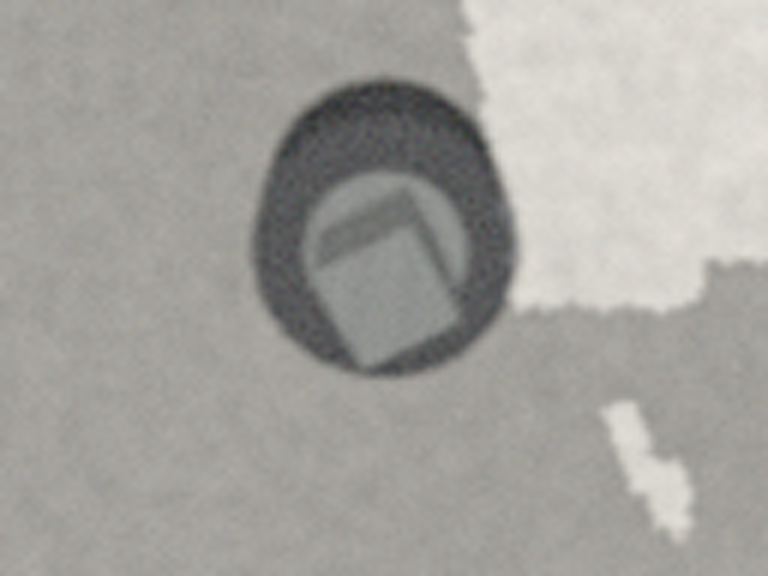

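The crop shows the adapter's top square with corners at (404,228), (460,318), (366,366) and (314,270).

```bash
cat >> h.py <<'E'
import pickle
def square(pk,x0,y0,sc,pts,z=.074):
    c,s,im=pickle.load(open(pk,"rb")); M=R.from_quat(s["eef_rot"]).as_matrix()
    P=np.array([pix2w(c,x0+(x+.5)/sc-.5,y0+(y+.5)/sc-.5,z) for x,y in pts]); ctr=P.mean(0)
    e=np.roll(P,-1,0)-P; print("ctr",ctr.round(4),"sides",np.linalg.norm(e,axis=1).round(4))
    a=np.degrees(np.arctan2(e[:,1],e[:,0]))%90; print("flat yaw mod90",a.round(1))
    jz=np.degrees(np.arctan2(M[1,2],M[0,2])); print("jaw yaw",jz)
    print("shift in tool",(M.T@(ctr-s["tool_pos"])).round(4))
E
python3 - <<'E'
from h import *
square("w3.pkl",220,160,6,[(404,228),(460,318),(366,366),(314,270)])
E
```

```text
ctr [ 0.4546 -0.1153  0.074 ] sides [0.015  0.0148 0.0156 0.0137]
flat yaw mod90 [10.2  6.8  6.   4.2]
jaw yaw 68.9371826402923
shift in tool [-0.0051  0.0867  0.0009]
```

```bash
python3 -m handwheel '[[[-0.005,0,0.001,0,-0.156,0],[-0.005,0,0.001,0,-0.156,0],[-0.005,0,0.001,0,-0.156,0],[-0.005,0.03,0.001,0,-0.156,0],[-0.005,0.07,0.001,0,-0.156,0],[-0.005,0.113,0.001,0,-0.156,0],[-0.005,0.113,0.001,0,-0.156,0],[-0.005,0.113,0.001,0,-0.156,0],[-0.005,0.113,0.001,0,-0.156,0]]]' && python3 -m handwheel '[[[0,0,0,0,0,0],[0,0,0,0,0,0],[0,0,0,0,0,0],[0,0,0,0,0,0],[0,0,0,0,0,0],[0,0,0,0,0,0],[0,0,0,0,0,0],[0,0,0,0,0,0]]]' -1 40; python3 -c "
from h import *
s=r.get_state();M=R.from_quat(s['eef_rot']).as_matrix();print(M.round(3),np.degrees(np.arctan2(M[1,2],M[0,2])))"
```

```text
clock: 3.97
tool_pos: [0.4543, -0.1134, 0.0474]
eef_rot: [0.706, 0.046, -0.044, -0.706]
contact_force: [-0.5, -0.2, -0.2]
opening: 1.003
clock: 4.63
tool_pos: [0.453, -0.1147, 0.0457]
eef_rot: [-0.706, -0.044, 0.044, 0.706]
contact_force: [-0.2, -0.1, 1.2]
opening: 0.422
[[ 0.992 -0.    -0.124]
 [ 0.124  0.     0.992]
 [-0.    -1.     0.   ]] 97.11874816005039
```

```bash
python3 -m handwheel '[[[0,0,0,0,0,0],[0,0,0,0,0,0],[0,0,0,0,0,0],[0,0,0,0,0,0],[0,0,0,0,0,0],[0,0,0,0,0,0]]]' && python3 -m handwheel '[[[0,-0.04,0,0,0,0],[0,-0.08,0,0,0,0],[0,-0.11,0,0,0,0],[0,-0.11,0,0,0,0]]]'; python3 -c "
from h import *
for i in range(1): print(r.get_state()['q'])"
```

```text
clock: 5.13
tool_pos: [0.4528, -0.1146, 0.0455]
eef_rot: [-0.706, -0.044, 0.044, 0.706]
contact_force: [0.7, -0.3, -2.9]
opening: 0.176
clock: 5.47
tool_pos: [0.4555, -0.1149, 0.1599]
eef_rot: [0.706, 0.047, -0.041, -0.705]
contact_force: [1.1, -0.7, -2.8]
opening: 0.174
[ 0.42036754  0.6504267  -0.42833183  2.10036452  0.55980188  0.49317333
  1.26406857]
```

```bash
cat > est.py <<'E'
from h import *
# camera offset in tool averaged over samples -> low-noise tool pose from calibration T
def off(c,s):
    M=R.from_quat(s["eef_rot"]).as_matrix(); T=np.array(c["T"]); return M.T@(T[:3,3]-s["tool_pos"])
E
python3 - <<'E'
from est import *
import pickle
c,s=pickle.load(open("w2.pkl","rb")); O=[off(c,s)]
c,s,_=pickle.load(open("w3.pkl","rb")); O.append(off(c,s))
for i in range(4): 
    snapshot("wrist"); c=get_calibration("wrist"); s=r.get_state(); O.append(off(c,s)); print(s["tool_pos"],np.array(c["T"])[:3,3], s["contact_force"])
print(np.round(O,4))
E
```

```text
[ 0.4545322  -0.11498629  0.15772858] [ 0.38883268 -0.12174095  0.30316037] [-0.32942968 -0.50607348 -3.6136538 ]
[ 0.45321377 -0.11504658  0.15611575] [ 0.38806275 -0.12181534  0.30179807] [ 0.45688938  0.4992049  -3.38466996]
[ 0.45229763 -0.11500351  0.15508191] [ 0.3875603  -0.12178463  0.30094676] [-0.3937928   0.22872595 -3.71599399]
[ 0.45186389 -0.11486644  0.15450662] [ 0.38735352 -0.12168953  0.30046857] [-0.24085637 -0.09157713 -3.04070898]
[[-0.0664 -0.1452  0.0015]
 [-0.0657 -0.1463 -0.0005]
 [-0.0652 -0.1458  0.0013]
 [-0.0652 -0.1458  0.0013]
 [-0.0652 -0.1458  0.0013]
 [-0.0652 -0.1458  0.0013]]
```

```bash
cat > st.py <<'E'
from est import *
X=np.array([-0.0652,-0.1458,0.0013])
import sys
s=r.get_state(); M=R.from_quat(s["eef_rot"]).as_matrix(); p=s["tool_pos"]
print("tcp",p.round(4),"jaw",np.degrees(np.arctan2(M[1,2],M[0,2])).round(1),"tilt",np.degrees(np.arccos(-M[2,1])).round(1),"F",np.round(s["contact_force"],1),"M",np.round(s["moment"],2),"t",s["clock"])
if len(sys.argv)>2:
    t=np.array([float(a) for a in sys.argv[1:3]]+[p[2]]); print("shift tool",(M.T@(t-p)).round(4))
E
python3 -m handwheel '[[[0.08,-0.01,0.179,0,-0.0105,0],[0.08,-0.01,0.179,0,-0.0105,0],[0.08,-0.01,0.179,0,-0.0105,0],[0.08,-0.01,0.179,0,-0.0105,0],[0.08,-0.01,0.179,0,-0.0105,0],[0.08,-0.01,0.179,0,-0.0105,0],[0.08,-0.01,0.179,0,-0.0105,0],[0.08,-0.01,0.179,0,-0.0105,0],[0.08,-0.01,0.179,0,-0.0105,0],[0.08,-0.01,0.179,0,-0.0105,0]]]'; python3 st.py .509 .073
```

```text
clock: 6.5
tool_pos: [0.5095, 0.071, 0.1649]
eef_rot: [0.705, 0.054, -0.056, -0.705]
contact_force: [-0.2, -0.2, -3.4]
opening: 0.175
tcp [0.5095 0.071  0.1649] jaw 98.9 tilt 0.1 F [-0.2 -0.2 -3.4] M [-0.02 -0.01 -0.04] t 6.5
shift tool [-0.0001 -0.      0.0021]
```

```bash
python3 -m handwheel '[[[0,0.02,0.002,0,0,0],[0,0.035,0.002,0,0,0],[0,0.04,0.002,0,0,0],[0,0.044,0.002,0,0,0],[0,0.044,0.002,0,0,0],[0,0.044,0.002,0,0,0]]]'; python3 st.py .509 .073;  python3 -m handwheel '[[[0,0.002,0,0,0,0],[0,0.004,0,0,0,0],[0,0.006,0,0,0,0],[0,0.008,0,0,0,0],[0,0.008,0,0,0,0],[0,0.008,0,0,0,0]]]'; python3 st.py .509 .073
```

```text
clock: 7.0
tool_pos: [0.51, 0.0742, 0.122]
eef_rot: [0.705, 0.055, -0.055, -0.705]
contact_force: [0.4, -0.7, -2.7]
opening: 0.175
tcp [0.51   0.0742 0.122 ] jaw 99.0 tilt 0.0 F [ 0.4 -0.7 -2.7] M [-0.12  0.1   0.01] t 7.0
shift tool [-0.0011  0.     -0.0011]
clock: 7.5
tool_pos: [0.5096, 0.0729, 0.1136]
eef_rot: [0.706, 0.055, -0.056, -0.704]
contact_force: [-0.9, -5.6, -2.0]
opening: 0.175
tcp [0.5096 0.0729 0.1136] jaw 98.9 tilt 0.2 F [-0.9 -5.6 -2. ] M [-1.42  0.15 -0.02] t 7.5
shift tool [-0.0006  0.      0.0002]
```

```bash
python3 -m handwheel '[[[0,0.000,-0.0008,0,0,0],[0,0.002,-0.0008,0,0,0],[0,0.004,-0.0008,0,0,0],[0,0.006,-0.0008,0,0,0],[0,0.007,-0.0008,0,0,0],[0,0.007,-0.0008,0,0,0]]]'; python3 st.py .509 .073;  python3 -m handwheel '[[[0,0.002,0,0,0,0],[0,0.004,0,0,0,0],[0,0.004,0,0,0,0],[0,0.004,0,0,0,0]]]'; python3 st.py .509 .073
```

```text
clock: 8.0
tool_pos: [0.5096, 0.0727, 0.1064]
eef_rot: [0.706, 0.055, -0.056, -0.704]
contact_force: [-1.0, -5.5, -1.2]
opening: 0.183
tcp [0.5096 0.0727 0.1064] jaw 99.0 tilt 0.1 F [-1.  -5.5 -1.2] M [-1.37  0.19 -0.03] t 8.0
shift tool [-0.0005  0.      0.0004]
clock: 8.33
tool_pos: [0.5097, 0.0724, 0.1031]
eef_rot: [0.706, 0.055, -0.055, -0.704]
contact_force: [-2.3, -6.2, 6.2]
opening: 0.176
tcp [0.5097 0.0724 0.1031] jaw 98.9 tilt 0.2 F [-2.3 -6.2  6.2] M [-1.43  0.57  0.02] t 8.3333
shift tool [-0.0006 -0.      0.0006]
```

```bash
python3 -m handwheel '[[[0,0,-0.0005,0,0,0],[0,0.001,-0.001,0,0,0],[0,0.002,-0.001,0,0,0],[0,0.002,-0.001,0,0,0],[0,0.002,-0.001,0,0,0]]]'; python3 st.py .509 .073;  python3 -m handwheel '[[[0,0,-0.0007,0,0,0],[0,0,-0.0015,0,0,0],[0,0,-0.0015,0,0,0],[0,0,-0.0015,0,0,0]]]'; python3 st.py .509 .073
```

```text
clock: 8.75
tool_pos: [0.51, 0.0724, 0.1028]
eef_rot: [0.706, 0.056, -0.055, -0.704]
contact_force: [-5.6, -5.6, 22.7]
opening: 0.179
tcp [0.51   0.0724 0.1028] jaw 99.0 tilt 0.1 F [-5.6 -5.6 22.7] M [-1.38  1.37 -0.02] t 8.75
shift tool [-0.0009 -0.      0.0008]
clock: 9.08
tool_pos: [0.5101, 0.0722, 0.1028]
eef_rot: [0.705, 0.056, -0.055, -0.705]
contact_force: [-5.7, -2.8, 22.2]
opening: 0.18
tcp [0.5101 0.0722 0.1028] jaw 99.0 tilt 0.1 F [-5.7 -2.8 22.2] M [-0.87  1.52  0.  ] t 9.0833
shift tool [-0.001 -0.     0.001]
```

A hard stop at about the collar height. I'll check the sideways play to rule out the large socket hung up on the collar (a fit gives about 1.5 mm, the large one about 7.5 mm).

```bash
python3 -m handwheel '[[[0,-0.005,0,0,0,0],[0,-0.005,0.003,0,0,0],[0,-0.005,0.003,0,0,0],[0,-0.005,0.003,0,0,0]]]'; python3 st.py;  python3 -m handwheel '[[[0,0,-0.003,0,0,0],[0,0,-0.006,0,0,0],[0,0,-0.006,0,0,0],[0,0,-0.006,0,0,0]]]'; python3 st.py; python3 -m handwheel '[[[0.002,0,0.003,0,0,0],[0.003,0,0.003,0,0,0],[0.003,0,0.003,0,0,0],[0.003,0,0.003,0,0,0]]]'; python3 st.py; python3 -m handwheel '[[[-0.003,0,0,0,0,0],[-0.006,0,0,0,0,0],[-0.006,0,0,0,0,0],[-0.006,0,0,0,0,0]]]'; python3 st.py
```

```text
clock: 9.42
tool_pos: [0.5098, 0.0726, 0.1056]
eef_rot: [0.706, 0.055, -0.055, -0.704]
contact_force: [-0.4, -6.6, 1.9]
opening: 0.177
tcp [0.5098 0.0726 0.1056] jaw 98.9 tilt 0.2 F [-0.4 -6.6  1.9] M [-1.62  0.34  0.05] t 9.4167
clock: 9.75
tool_pos: [0.5107, 0.0705, 0.1054]
eef_rot: [-0.704, -0.056, 0.056, 0.706]
contact_force: [-2.3, 3.1, -5.0]
opening: 0.177
tcp [0.5107 0.0705 0.1054] jaw 99.1 tilt 0.2 F [-2.3  3.1 -5. ] M [ 0.67  0.63 -0.02] t 9.75
clock: 10.08
tool_pos: [0.5112, 0.0714, 0.1052]
eef_rot: [0.706, 0.054, -0.057, -0.704]
contact_force: [-5.8, -0.9, -1.7]
opening: 0.177
tcp [0.5112 0.0714 0.1052] jaw 99.0 tilt 0.3 F [-5.8 -0.9 -1.7] M [-0.17  1.47  0.03] t 10.0833
clock: 10.42
tool_pos: [0.5087, 0.0714, 0.1061]
eef_rot: [-0.705, -0.056, 0.055, 0.705]
contact_force: [1.0, -0.2, -2.6]
opening: 0.174
tcp [0.5087 0.0714 0.1061] jaw 99.0 tilt 0.2 F [ 1.  -0.2 -2.6] M [-0.1  -0.14 -0.04] t 10.4167
```

Both directions stop within about 2 mm, so this is the fitting socket. I'll centre it and press down.

```bash
python3 -m handwheel '[[[0.0018,0,0,0,0,0],[0.0018,0.002,0,0,0,0],[0.0018,0.004,0,0,0,0],[0.0018,0.005,0,0,0,0],[0.0018,0.005,0,0,0,0],[0.0018,0.005,0,0,0,0]]]'; python3 st.py; python3 - <<'E'
from h import *
im=snapshot("side"); c=get_calibration("side"); p=w2pix(c,[.51,.0715,.07]).astype(int)
save("fin.png",cv2.resize(im[p[1]-60:p[1]+50,p[0]-75:p[0]+75],None,fx=5,fy=5,interpolation=cv2.INTER_CUBIC))
E
python3 st.py
```

```text
clock: 10.92
tool_pos: [0.5105, 0.0717, 0.1029]
eef_rot: [0.705, 0.057, -0.054, -0.705]
contact_force: [-2.8, -0.5, 18.6]
opening: 0.18
tcp [0.5105 0.0717 0.1029] jaw 99.0 tilt 0.2 F [-2.8 -0.5 18.6] M [-0.33  0.72  0.06] t 10.9167
tcp [0.5105 0.0717 0.1029] jaw 99.0 tilt 0.2 F [-1.6 -0.9 19.2] M [-0.26  0.74 -0.06] t 10.9667
```

View pics/fin.png

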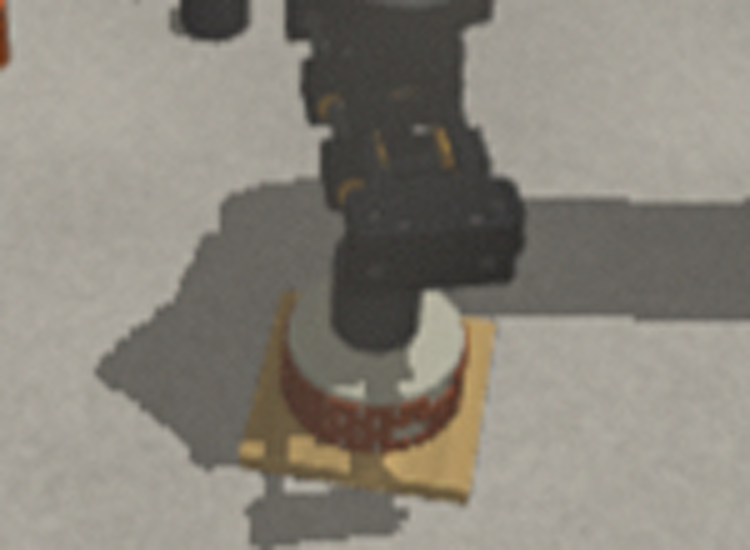

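The crop shows the barrel standing upright over the tower nut, held by the gripper, with its lower rim at about (375,350). I'll compare that with the projected rim heights.

```bash
python3 - <<'E'
from h import *
c=get_calibration("side"); p=w2pix(c,[.51,.0715,.07]).astype(int)
t=np.linspace(0,2*np.pi,90)
for z in (.05,.058,.072): print(z,"lowest crop row",max(((w2pix(c,[.5105+.021*np.cos(a),.0715+.021*np.sin(a),z])[1]-p[1]+60+.5)*5) for a in t).round(0))
print("drum bottom row top-face",max(((w2pix(c,[.5105+.042*np.cos(a),.0715+.042*np.sin(a),.05])[1]-p[1]+60+.5)*5) for a in t).round(0))
E
python3 -m handwheel '[[[0,0,0,0,0,0],[0,0,0,0,0,0],[0,0,0,0,0,0],[0,0,0,0,0,0],[0,0,0,0,0,0],[0,0,0,0,0,0]]]'; python3 st.py
```

```text
0.05 lowest crop row 368.0
0.058 lowest crop row 357.0
0.072 lowest crop row 336.0
drum bottom row top-face 402.0
clock: 11.47
tool_pos: [0.5105, 0.0717, 0.1029]
eef_rot: [0.705, 0.057, -0.054, -0.705]
contact_force: [-2.9, -2.1, 18.7]
opening: 0.178
tcp [0.5105 0.0717 0.1029] jaw 99.0 tilt 0.2 F [-2.9 -2.1 18.7] M [-0.23  0.76 -0.02] t 11.4667
```

```bash
python3 - <<'E'
from h import *
im=snapshot("side").astype(int); c=get_calibration("side")
def row(x,y,z): return w2pix(c,[x,y,z]).round(1)
u=int(w2pix(c,[.5105,.0925,.058])[0]); print(u)
for z in(.05,.058,.064): print(z,row(.5105,.0925,z))
print("drum near top",row(.5105,.1135,.05),"foot near edge bottom etc", row(.5105,.1135,.012))
for v in range(226,266): print(v,im[v,u-4:u+5].mean(0).round().tolist(),end=";")
E
python3 st.py
```

```text
311
0.05 [311.1 244.1]
0.058 [311.3 241.8]
0.064 [311.4 240.1]
drum near top [311.3 250.9] foot near edge bottom etc [310.5 261.5]
226 [59.0, 58.0, 54.0];227 [58.0, 55.0, 52.0];228 [57.0, 55.0, 51.0];229 [58.0, 56.0, 53.0];230 [61.0, 60.0, 56.0];231 [63.0, 61.0, 59.0];232 [63.0, 61.0, 58.0];233 [63.0, 62.0, 58.0];234 [62.0, 60.0, 57.0];235 [62.0, 60.0, 58.0];236 [63.0, 61.0, 58.0];237 [62.0, 60.0, 58.0];238 [61.0, 59.0, 56.0];239 [60.0, 58.0, 56.0];240 [64.0, 62.0, 59.0];241 [87.0, 85.0, 78.0];242 [106.0, 104.0, 94.0];243 [109.0, 108.0, 97.0];244 [109.0, 108.0, 97.0];245 [108.0, 106.0, 96.0];246 [108.0, 106.0, 96.0];247 [115.0, 113.0, 102.0];248 [124.0, 121.0, 109.0];249 [123.0, 122.0, 109.0];250 [117.0, 117.0, 105.0];251 [110.0, 102.0, 89.0];252 [99.0, 79.0, 66.0];253 [92.0, 68.0, 56.0];254 [90.0, 66.0, 53.0];255 [90.0, 64.0, 53.0];256 [91.0, 67.0, 54.0];257 [92.0, 69.0, 57.0];258 [92.0, 68.0, 56.0];259 [92.0, 65.0, 53.0];260 [90.0, 64.0, 52.0];261 [115.0, 91.0, 65.0];262 [138.0, 116.0, 79.0];263 [143.0, 122.0, 83.0];264 [138.0, 117.0, 80.0];265 [132.0, 112.0, 77.0];tcp [0.5105 0.0717 0.1029] jaw 99.0 tilt 0.2 F [-2.8 -1.6 19.3] M [-0.28  0.7  -0.  ] t 11.5167
```

The rim projects clearly above the 50 mm line. The fingertips can sit no lower than the barrel top, 44 mm up, so with the TCP at 0.1029 the rim is at 57–59 mm, which means it is on the collar. Handing in.

```bash
python3 -c "
from plant import job; print(job.finish_job())"; python3 st.py
```

```text
the job is handed in; nothing more can be done
None
the job is handed in; nothing more can be done
```

The first grey socket I tried, the one nearest the tower, fits the tower nut. It is pushed down over the nut and still held by its square adapter. I handed the job in at about 11.5 s of the 72 s allowed. The other two sockets, the orange decoy, the bowl, the pot and the spatula were never touched.

- **Which nut:** the collar measured about 26 mm, so the tower nut is the 22 mm one, nut_22.
- **Resting height:** the socket came to a hard stop with its rim at about 57–59 mm, and the collar is at 58 mm. A wrong socket would have stopped at 72 mm or more, or at 50 mm.
- **Sideways play:** it moved about 2–2.5 mm in each direction, close to the expected 1.5 mm. The oversized socket would have shown about 7.5 mm.
- **Final hold:** the socket is pressed down with about 19 N, gripped at 40 N and tilted about 0.2°.
- **A weaker check:** the side camera suggested the rim was 58–63 mm up, slightly higher than the other figures. It reads to only about 2 mm, so I trusted the arm's height and the hard stop. It did rule out 50 mm.

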